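Bring the turning bench to life

ROBOT

A 6-joint arm with a two-finger parallel gripper is mounted at the origin on the work surface. World frame = base frame: x ahead of the robot, y to its left, z up, the work surface at z = 0. Lengths are in m, angles in rad, forces in N, time in s.
With the tool pointing down it reaches from about 0.35 to 0.775 m from the base axis. Payload 7.3 kg.
Tool frame: the origin (TCP) lies between the finger pads; the fingertips stand 14 mm ahead of it and the grasp point (between the pads) lies 5 mm behind it; z points along the fingers, y is the line along which they close (so a half turn about z gives the same grasp; the last joint's range is limited). The gripper opens to 92 mm and grips with 3 to 60 N. Pads are 19 mm wide; open, the fingers measure 130 mm over their backs; the gripper's body (75 mm by 190 mm) begins 47 mm behind the grasp point.
Start: joints at [1.042, 0.342, 1.524, -0, 1.275, -0.146], TCP at [0.196, 0.487, 0.241] pointing down, gripper open.
Joint ranges: [-2.53, 2.53], [-0.77, 2.02], [0.04, 2.7], [-1, 4.14], [0.28, 2.66], [-3.11, 3.11]. Speed limits (rad/s): [2.57, 2.57, 3.14, 3.14, 3.14, 3.14].

INTERFACE

Orientations are given as [roll, pitch, yaw] about the fixed x, y, z axes, in that order (R = Rz(yaw) Ry(pitch) Rx(roll)).
In Python, from cell import robot, eyes gives the robot as it stands. The module is installed in compiled form; this text tells all that it offers.
- The arm moves only by the shell command python3 -m handwheel 'ROWS' [FORCE]. ROWS is JSON, one flat list of numbers, 5 for each row, row after row: the shift along the world's x, y, z in mm, then the turn about the world's z in rad, then the opening, from 0 (shut) to 1 (fully open). In form: [x, y, z, spin, jaw, x, y, z, spin, jaw, ...]. A call has 1 to 8 rows; each row shifts and turns the commanded pose from where the row before left it; what a row does not reach is not made up. A row lasts 1/10 s, in which the tool goes at most 50 mm and 8.59 degrees, less where a joint would pass 70% of its speed; a pose out of reach is approached as far as the arm can. A call with a gripper value outside its range is refused whole. The fingers move at their own pace and stop on an object; FORCE is the grip in N (left out, the last holds). Time passes only in rows, so rows that do not move let the fingers close. It gives the time, the measured TCP pose, the force, the opening and the grip force at its end, in the units of the state.
- robot.observe(): the state, without advancing time (a new reading comes with each control period).
- eyes.read_camera(name): name is "scene" or "top" or "wrist"; returns (picture, depth): 400x640x3 uint8, blue, green, red; 400x640 float32, m along the optical axis (not along the pixel's ray), 0 where there is no reading.
- eyes.calibration(name): a dict with "fx", "fy", "cx", "cy" (pixels), "world_to_cam" (4x4, takes a point from world to camera coordinates). Camera axes: x right, y down, z forward; pixel columns grow to the right and rows downward; lengths in m; the calibration is good to about 2 mm. The wrist camera is an equidistant fisheye: a pixel r from the principal point sees the ray r / f radians off the axis. A picture is of the moment at which its call begins: read the wrist's pose just before it. calibration takes no time and is no camera call; for the wrist camera it gives the pose at the moment of the call.
- robot.hand_in(): hands the job in; it is judged then, once.
The state is a dict: "time": time; "qpos": joint angles; "qvel": joint speeds; "joint_efforts": joint torques, N m; "tool_pos": TCP position; "tool_rot": TCP orientation; "contact_force": force on the tool from outside, world axes, zero at the start; "torque": the same for the moment, N m; "opening": finger opening in m; "grip_force": force on a finger pad.
Only numpy, scipy, OpenCV 4.12 (cv2) and the standard library are available. Lean on these libraries where they do the work, as an engineer would, in place of code of your own. Each camera call takes 0.05 s, during which the arm holds its last target. There are 200 camera calls.

TASK

Get the wood-turning bench ready by lightly touching three controls in the turner's order: first switch on the bench lamp at the rocker on its foot, then the dust extractor at the rocker on its box, and last start the lathe with the small round button on its control box. On each rocker press the raised end down until it lies flat; press the round button all the way in and let it come back out. Press gently with the fingertips, do not press the mushroom-headed stop button, and leave the loose things on the bench where they stand.

Things in the scene. Friction and masses are not known exactly. Their poses are not given: they have to be found in the camera images.
- lamp: Bench lamp, fixed: round grey foot 140 mm across, 24 mm high, rocker switch on it with its hinge line 28 mm from the centre towards the lamp's -x. A thin gooseneck rises 46 mm from the centre towards +x (away from the robot), leans on to +x and ends in a small grey shade: top 345 mm above the bench, reach 245 mm towards +x. Origin: centre of the foot's underside; z up.
- lamp_pad (a point): Point to press on the lamp's rocker: top face of the end that stands up while off (towards the lamp's -x, away from the gooseneck), 14 mm from the hinge line. Off, it is 37 mm above the bench, the rocker's outer edge 41 mm. Pressed over, this half lies level 32 mm above the bench, 3 mm above its frame. Press straight down.
- lamp_switch (a joint): Lamp rocker, black, 44 mm long along the lamp's x and 28 mm wide. 0 = off, 0.4 rad = on. Stiff: it takes 1.5 to 3 N on the raised half to tip it, no spring, against hard end stops, and it stays where it is left.
- extractor_box: Dust extractor's switch box, fixed: grey with aluminium lid, 120 mm (x) by 90 mm (y), top 59 mm above the bench. On it one rocker switch (hinge line 12 mm from the centre towards +x) and a small round pilot lamp 11 mm high near its -x end; a short gland stands out of its +x end. Origin: centre of the underside; z up.
- extractor_pad (a point): Point to press on the extractor's rocker: top face of the end that stands up while off (towards the box's +x, away from the pilot lamp), 14 mm from the hinge line. Off, it is 72 mm above the bench, the rocker's outer edge 76 mm. Pressed over, this half lies level 67 mm above the bench, 3 mm above its frame. Press straight down.
- extractor_switch (a joint): Extractor rocker, the same kind and size as the lamp's. 0 = off, 0.4 rad = on. It takes 1.5 to 3 N on the raised half, no spring, against hard end stops, and it stays where it is left.
- lathe_box: Lathe's control box, fixed: aluminium with grey lid, 170 mm (x) by 76 mm (y), top 60 mm above the bench. Along its middle, from -x to +x, 52 mm apart: small round start button, speed dial with a bar grip (32 mm across, top 80 mm above the bench, not used), mushroom-headed stop button. Origin: centre of the underside; z up.
- lathe_start_top (a point): Centre of the top of the start button: round, black, 27 mm across, in a steel collar, at the end of the box nearer the robot. It stands 72 mm above the bench, 9 mm above its collar.
- lathe_start (a joint): Start button. 0 = out, 0.005 m = all the way in. A spring returns it; it takes 5 N to push it all the way in (1.5 N to begin).
- lathe_stop_top (a point): Centre of the top of the stop button: black mushroom head 40 mm across, 93 mm above the bench, at the box's +x end. Not to be pressed.
- lathe_stop (a joint): Stop button. 0 = out, 0.006 m = all the way in; spring return.
- head_a: Loose turned doll's head, domed, pale wood, 50 mm across, 54 mm high, standing between two of the control places. Origin: centre of the underside.
- head_b: Loose turned doll's head, domed, pale wood, 48 mm across, 48 mm high, standing between two of the control places. Origin: centre of the underside.
- doll: Loose turned doll, body and round head, 54 mm across, 154 mm high, upright. Origin: centre of the underside.
- gouge: Loose turning gouge lying on the bench, 311 mm long along its x, wooden handle 26 mm thick to -x, steel blade to +x. Origin: on the bench, 15 mm behind the handle's ferrule end.
- calliper: Loose steel outside calliper lying flat, about 130 mm long, 60 mm wide, 8 mm thick. Origin: under its hinge; the legs point to its +x.
- wax_jar: Loose closed jar of wax, 59 mm across, 52 mm high. Origin: centre of the underside.
- sanding_block: Loose cork sanding block, 60 by 90 mm, 33 mm high. Origin: centre of the underside.

How it is judged:
By the outcome, as a careful person would: the job done as asked, in the order asked, and still so for the second after the job is handed in, with the robot touching nothing.
It also fails if it takes over 66 s, if anything falls off the work surface, if the arm or the gripper's body presses on something with over 40 N, if the wrist force passes 120 N, or if a joint passes its speed limit or range.

## Working session

There is one attempt and no reset: what is moved stays moved. The work goes in short steps, Python scripts to look and compute and a shell command to move; the robot and the scene stay as the last step left them, time stands still between calls to the robot, and variables do not carry over. Pictures are saved under pics/ and viewed, at most 10 in all, crops included, and the job is handed in when it is done.

```bash
mkdir -p pics
cat > h.py <<'E'
import numpy as np,cv2
from cell import robot,eyes
def snap(n,f):
    c=eyes.calibration(n);p,d=eyes.read_camera(n);cv2.imwrite(f'pics/{f}.png',p);np.savez(f'pics/{f}.npz',p=p,d=d,**{k:np.array(c[k]) for k in c});return p,d,c
def pts(f):
    z=np.load(f'pics/{f}.npz');d=z['d'];v,u=np.mgrid[:400,:640]
    P=np.stack([(u-z['cx'])/z['fx']*d,(v-z['cy'])/z['fy']*d,d,np.ones_like(d)],-1)
    return (P@np.linalg.inv(z['world_to_cam']).T)[...,:3],z['p']
E
python3 - <<'E'
from h import *
print(robot.observe())
for n in('scene','top'):
    p,d,c=snap(n,n+'0');print(n,(d>0).mean(),np.round(np.linalg.inv(c['world_to_cam'])[:3,3],2))
E
```

```text
{'time': 0.0, 'qpos': array([ 1.04196562e+00,  3.42689608e-01,  1.52501542e+00, -4.08499419e-05,
        1.27541504e+00, -1.45985638e-01]), 'qvel': array([ 0.0009693 , -0.00049174, -0.00263359,  0.00033548, -0.00218402,
       -0.00080507]), 'joint_efforts': array([ 1.44609068e-03, -4.31259263e+01, -2.44228631e+01,  7.17548607e-02,
        5.58933802e-02, -1.31772795e-04]), 'tool_pos': array([0.19590283, 0.48665691, 0.2400627 ]), 'tool_rot': array([-3.14007580e+00, -1.83542770e-04,  2.75875937e+00]), 'contact_force': array([-0.30906661, -0.00378159, -0.67833293]), 'torque': array([0.00064232, 0.08945447, 0.00961326]), 'grip_force': 0.0, 'opening': 0.09170572499642783}
scene 0.99602734375 [ 1.   -0.52  1.2 ]
top 0.9958359375 [ 0.4  -0.01  1.3 ]
```

View pics/top0.png

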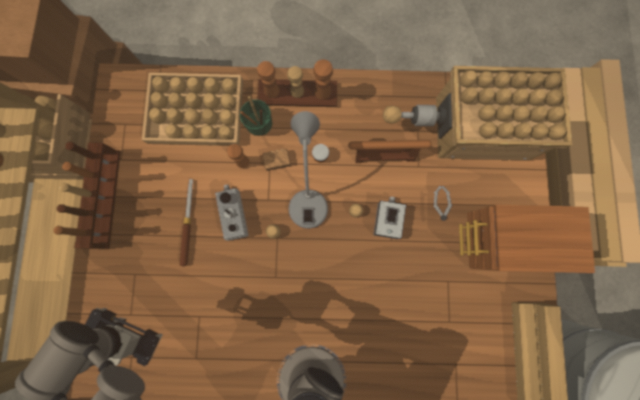

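View pics/scene0.png

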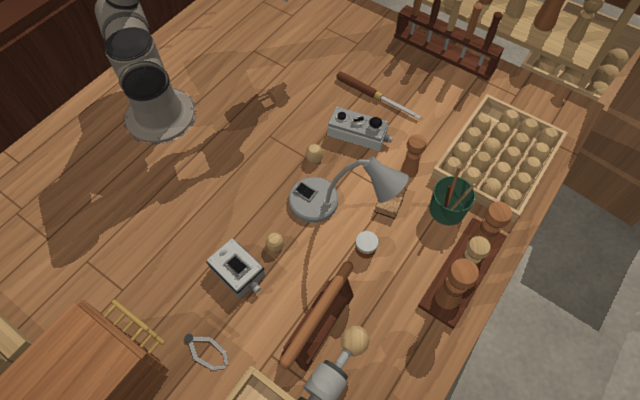

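The top view shows the lathe box at (230,212), the lamp foot at (308,210), the extractor box at (391,218), and the loose heads at (272,231) and (356,210). The scene view shows the same layout, with the start button at the robot end of the lathe box. The next step is to measure positions from depth.

Run:
```python
from h import *
for f,boxes in (('top0',{'lathe':(212,180,252,245),'lamp':(285,185,332,232),'ext':(372,192,412,242),'hA':(263,222,282,240),'hB':(347,202,366,219)}),
 ('scene0',{'lathe':(322,100,396,152),'lamp':(284,175,342,224),'ext':(204,235,268,300),'h1':(303,142,324,166),'h2':(264,231,286,258)})):
  P,p=pts(f)
  g=p.max(-1)
  for n,(a,b,c,d) in boxes.items():
    Q=P[b:d,a:c].reshape(-1,3);k=g[b:d,a:c].ravel()
    lo,hi={'lathe':(.052,.068),'ext':(.05,.068),'lamp':(.014,.045)}.get(n,(.02,.06))
    m=(Q[:,2]>lo)&(Q[:,2]<hi)
    R=cv2.minAreaRect((Q[m][:,:2]*1000).astype(np.float32))
    print(f,n,m.sum(),'rect',np.round(R[0]),np.round(R[1]),round(R[2],1),'circ',np.round(cv2.minEnclosingCircle((Q[m][:,:2]*1000).astype(np.float32))[0]),'zmed',np.median(Q[m][:,2]).round(3))
    mb=(k<50)&(Q[:,2]>.02)
    if mb.sum()>5 and n[0]!='h':
      print('  black',mb.sum(),np.round(np.mean(Q[mb],0)*1000),np.round(cv2.minAreaRect((Q[mb][:,:2]*1000).astype(np.float32)),1) if 0 else cv2.minAreaRect((Q[mb][:,:2]*1000).astype(np.float32)))
i=[cv2.resize(cv2.imread('pics/top0.png')[170:250,200:420],None,fx=3.6,fy=3.6,interpolation=2),cv2.resize(cv2.imread('pics/scene0.png')[95:305,200:400],None,fx=1.4,fy=1.4)]
o=np.zeros((288+294,800,3),np.uint8);o[:288,:792]=i[0];o[288:,:280]=i[1];cv2.imwrite('pics/c.png',o)
```

```text
top0 lathe 811 rect [550. 293.] [167.  73.] 14.6 circ [550. 291.] zmed 0.06
top0 lamp 1148 rect [577.  26.] [133. 139.] 1.0 circ [579.  25.] zmed 0.024
top0 ext 755 rect [ 542. -260.] [ 89. 119.] 81.1 circ [ 541. -258.] zmed 0.06
top0 hA 158 rect [495. 144.] [46. 45.] 0.1 circ [494. 146.] zmed 0.047
top0 hB 140 rect [ 574. -143.] [45. 43.] 48.7 circ [ 575. -144.] zmed 0.043
scene0 lathe 899 rect [552. 292.] [167.  78.] 13.9 circ [553. 291.] zmed 0.059
  black 173 [574. 284.  95.] ((796.7452392578125, -83.08810424804688), (125.20623779296875, 950.0648193359375), 32.6397819519043)
scene0 lamp 1599 rect [582.  24.] [138. 137.] 75.7 circ [580.  25.] zmed 0.024
  black 137 [560.  16.  50.] ((777.7518310546875, -229.78912353515625), (43.873897552490234, 725.0762939453125), 41.23863983154297)
scene0 ext 1413 rect [ 545. -261.] [ 88. 121.] 80.7 circ [ 546. -263.] zmed 0.059
  black 241 [ 566. -270.   66.] ((770.3453979492188, -356.5445556640625), (112.21216583251953, 549.2072143554688), 66.656494140625)
scene0 h1 232 rect [499. 142.] [48. 43.] 28.4 circ [498. 144.] zmed 0.044
scene0 h2 252 rect [ 581. -147.] [44. 43.] 30.3 circ [ 579. -146.] zmed 0.041
```

View pics/c.png

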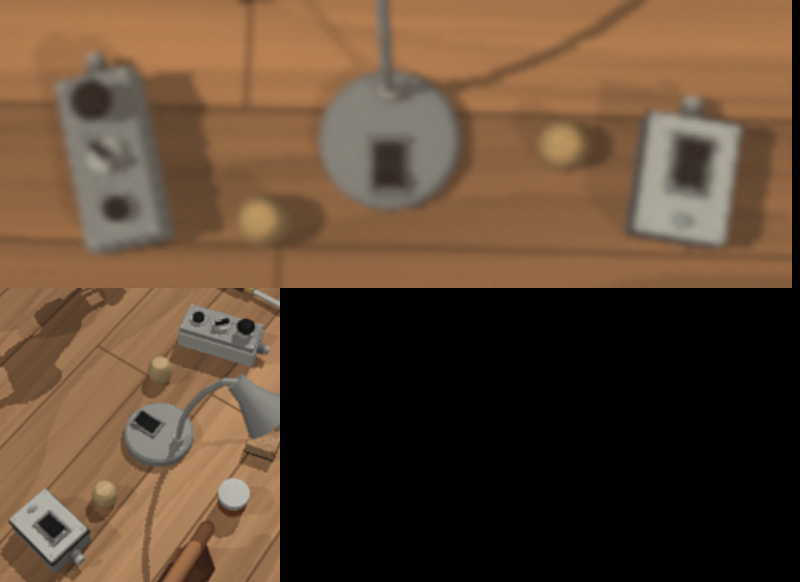

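The crop shows the lamp rocker near the robot side of the foot with the gooseneck opposite, so lamp yaw is about 0. The extractor's pilot is near the robot and its gland is at +x. The lathe start button is at the near end. I'll refine with the dark blobs.

Run:
```python
from h import *
def ray(z,u,v,h):
    T=np.linalg.inv(z['world_to_cam']);d=T[:3,:3]@[(u-z['cx'])/z['fx'],(v-z['cy'])/z['fy'],1];o=T[:3,3]
    return ((o+d*(h-o[2])/d[2])*1000).round(1)
for f,B in (('top0',{'start':(225,222,242,235,.072),'lamp':(299,203,317,228,.032),'ext':(382,202,402,228,.068),'neck':(300,190,316,197,.03)}),
            ('scene0',{'start':(334,108,350,124,.072),'lamp':(290,180,322,204,.033),'ext':(218,248,256,284,.068)})):
  z=np.load(f'pics/{f}.npz')
  for n,(a,b,c,d,h) in B.items():
    g=z['p'][b:d,a:c].max(-1);t,m=cv2.threshold(g,0,1,cv2.THRESH_BINARY_INV+cv2.THRESH_OTSU)
    k,l,s,ce=cv2.connectedComponentsWithStats(m);i=1+s[1:,4].argmax()
    v,u=np.where(l==i);print(f,n,t,s[i],ray(z,u.mean()+a,v.mean()+b,h)[:2],
      [x for x in cv2.minAreaRect(np.array([ray(z,uu+a,vv+b,h)[:2] for uu,vv in zip(u,v)],np.float32))])
```

```text
top0 start 103.0 [ 3  2 10  8 64] [499.3 275.2] [(498.70098876953125, 275.3000183105469), (23.734100341796875, 30.707229614257812), 1.7014573812484741]
top0 lamp 95.0 [  4   6  12  14 144] [549.3  23. ] [(550.5499877929688, 20.954301834106445), (46.02128219604492, 38.60993576049805), 1.6366767883300781]
top0 ext 118.0 [  4   5  13  17 171] [ 554.8 -264. ] [(554.7152709960938, -263.89678955078125), (38.66145324707031, 52.952415466308594), 79.99202728271484]
top0 neck 116.0 [ 6  0 10  7 52] [631.   14.9] [(631.3504028320312, 16.200014114379883), (21.799945831298828, 32.01127243041992), 1.5801724195480347]
scene0 start 85.0 [ 4  4  8  8 58] [503.6 277.4] [(504.0595703125, 277.33154296875), (20.776090621948242, 26.735063552856445), 34.50819778442383]
scene0 lamp 88.0 [  3   3  22  16 191] [552.9  21.9] [(553.5014038085938, 20.463233947753906), (48.906715393066406, 40.511009216308594), 2.6368043422698975]
scene0 ext 114.0 [  6   6  26  26 332] [ 559.5 -266. ] [(559.585693359375, -265.8921203613281), (39.627628326416016, 56.89885711669922), 82.84733581542969]
```

```bash
python3 -m handwheel '[21,-29,0,0.026,0,21,-29,0,0.026,0,21,-29,0,0.026,0,21,-29,0,0.026,0,21,-29,0,0.026,0,21,-29,0,0.026,0,21,-29,0,0.026,0,21,-29,0,0.026,0]' 10
python3 -m handwheel '[21,-29,0,0.026,0,21,-29,0,0.026,0,21,-29,0,0.026,0,21,-29,0,0.026,0,21,-29,0,0.026,0,21,-29,0,0.026,0,21,-29,0,0.026,0,21,-29,0,0.026,0]'
python3 -m handwheel '[0,0,0,0,0,0,0,0,0,0,0,0,0,0,0]'
```

```text
time: 0.9
tool_pos: [0.3645, 0.2537, 0.2405]
tool_rot: [-3.141, -0.0, 2.968]
contact_force: [0.0, 0.4, 0.1]
opening: 0.0327
grip_force: 0.0
time: 1.7
tool_pos: [0.5326, 0.0217, 0.2404]
tool_rot: [3.141, -0.001, -3.108]
contact_force: [0.8, 0.1, 0.2]
opening: 0.0005
grip_force: 0.0
time: 2.0
tool_pos: [0.5314, 0.0238, 0.2405]
tool_rot: [3.141, -0.001, -3.108]
contact_force: [0.5, 0.2, 0.2]
opening: 0.0005
grip_force: 0.0
```

```bash
python3 -m handwheel '[5,-2,-30,0,0,0,0,-35,0,0,0,0,-35,0,0,0,0,-30,0,0,0,0,-20,0,0,0,0,-10,0,0,0,0,0,0,0]'
python3 - <<'E'
from h import *
p,d,c=snap('wrist','w1');print(c)
E
```

```text
time: 2.7
tool_pos: [0.5361, 0.0219, 0.08]
tool_rot: [3.141, -0.002, -3.107]
contact_force: [0.4, -0.7, 0.3]
opening: 0.0006
grip_force: 0.0
{'fx': 309.70691628693146, 'fy': 309.70691628693146, 'cx': 325.4693349545906, 'cy': 198.80858750724963, 'world_to_cam': array([[-3.44466432e-02,  9.99406538e-01, -3.32699765e-05,
        -3.63019895e-03],
       [ 9.57125547e-01,  3.29989205e-02,  2.87787697e-01,
        -5.01806881e-01],
       [ 2.87618004e-01,  9.88147659e-03, -9.57694231e-01,
         8.39071169e-02],
       [ 0.00000000e+00,  0.00000000e+00,  0.00000000e+00,
         1.00000000e+00]])}
```

View pics/w1.png

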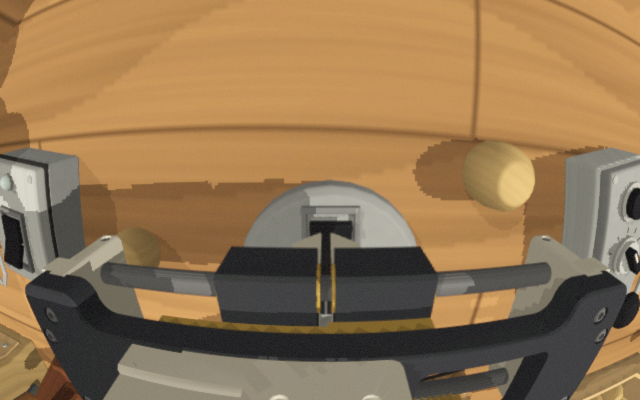

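The wrist view shows the closed fingers over the rocker's raised end, at about (330,225), centred sideways with the gap at u≈325. The head to the right is clear. I'll work out the rocker's outer edge and frame corners by ray.

```bash
cat >> h.py <<'E'
def wray(f,u,v,h):
    z=np.load(f'pics/{f}.npz');a=np.array([u-z['cx'],v-z['cy']]);r=np.hypot(*a);t=r/z['fx']
    T=np.linalg.inv(z['world_to_cam']);d=T[:3,:3]@np.r_[a/r*np.sin(t),np.cos(t)];o=T[:3,3]
    return ((o+d*(h-o[2])/d[2])*1000).round(1)[:2]
E
python3 - <<'E'
from h import *
p=np.load('pics/w1.npz')['p'].max(-1)
for v in range(204,240,3): print(v,''.join('%4d'%x for x in p[v,300:364:3]))
for u,v,h in((310,220,.041),(352,220,.041),(331,220,.041)):print(wray('w1',u,v,h))
E
```

```text
204  129 127 126 142 175 176 174 175 176 175 176 177 177 176 177 174 174 176 176 176 177 180
207  126  92  91  92  93  95 115 113 120 117 120 118 120 120 120 119 121 118 117 121 155 177
210  115 106 104 109 103 115 150 150 151 150 152 151 149 150 151 150 151 152 153 172 164 176
213  117 107 101  97  99 111 141 144 145 144 143 143 145 143 144 145 142 138 138 153 158 165
216  128 103  83 113 112 156 151 158 156 151 146 158 153 172 174 176 149 117 106 149 161 166
219  127 104  85 111 122 127 125 125 126 124 125 127 132 175 178 175 146 122 112 150 160 177
222  127 105  87  79  23  32  27  33  29  31  35  25  39  35  35  35  35  57 113 149 160 181
225  126 106  88  66  29  30  33  31  30  34  35  32  39  37  43  39  38  51 100 137 158 178
228  128 106  92  66  24  29  25  27  29  28  28  30  42  37  39  39  40  46  97 139 158 177
231  127 107  90  76  22  21  26  32  29  34  32  35  43  39  36  41  44  49  97 137 158 167
234  128 107  90  83  46  94 139  82  31  28  90 139  86  52  41  41  39  63 101 137 158 165
237  128 104 110 136 142 142 142  89  34  35  87 143 143 144 120  86  42  65 103 142 160 165
[525.6  11.9]
[524.7  38.6]
[525.1  25.2]
```

```bash
python3 -m handwheel '[-1,3,-8,0,0,0,0,-8,0,0,0,0,-6,0,0,0,0,0,0,0,0,0,0,0,0]'
python3 -m handwheel '[0,0,-2,0,0,0,0,-2,0,0,0,0,0,0,0]'
python3 -m handwheel '[0,0,-2,0,0,0,0,-1,0,0,0,0,0,0,0]'
```

```text
time: 3.25
tool_pos: [0.5361, 0.024, 0.0587]
tool_rot: [3.141, -0.0, -3.108]
contact_force: [-0.2, 0.2, 0.2]
opening: 0.0007
grip_force: 0.0
time: 3.55
tool_pos: [0.5362, 0.024, 0.0547]
tool_rot: [3.142, 0.0, -3.108]
contact_force: [0.4, -0.3, -0.2]
opening: 0.0006
grip_force: 0.2
time: 3.85
tool_pos: [0.5358, 0.024, 0.0516]
tool_rot: [3.141, -0.001, -3.108]
contact_force: [-1.2, 0.3, 1.4]
opening: 0.0005
grip_force: 0.5
```

```bash
python3 -m handwheel '[0,0,-2,0,0,0,0,-1,0,0,0,0,0,0,0]'
python3 -m handwheel '[0,0,-1,0,0,0,0,-1,0,0,0,0,0,0,0]'
python3 -m handwheel '[0,0,-0.5,0,0,0,0,0,0,0]'
```

```text
time: 4.15
tool_pos: [0.536, 0.0241, 0.0485]
tool_rot: [3.141, -0.0, -3.108]
contact_force: [-0.2, 0.1, 0.4]
opening: 0.0002
grip_force: 0.3
time: 4.45
tool_pos: [0.5361, 0.0241, 0.0466]
tool_rot: [3.141, 0.0, -3.108]
contact_force: [-0.2, -0.2, -0.1]
opening: 0.0006
grip_force: 0.1
time: 4.65
tool_pos: [0.5362, 0.024, 0.0463]
tool_rot: [3.142, 0.0, -3.108]
contact_force: [0.9, 0.6, 2.2]
opening: 0.0006
grip_force: 0.8
```

```bash
python3 -m handwheel '[0,0,-0.5,0,0,0,0,0,0,0]'
python3 -m handwheel '[0,0,-0.5,0,0,0,0,0,0,0]'
```

```text
time: 4.85
tool_pos: [0.5362, 0.024, 0.0462]
tool_rot: [3.142, 0.0, -3.108]
contact_force: [-2.3, 0.4, 5.1]
opening: 0.0005
grip_force: 2.9
time: 5.05
tool_pos: [0.5362, 0.024, 0.0462]
tool_rot: [-3.142, 0.001, -3.108]
contact_force: [-3.7, -0.1, 9.4]
opening: 0.0006
grip_force: 4.9
```

The tool has reached the hard stop at tip height 32 mm. I'll lift and check.

```bash
python3 -m handwheel '[0,0,5,0,0,0,0,15,0,0,0,0,30,0,0,0,0,40,0,0,0,0,40,0,0,0,0,20,0,0,0,-40,0,-0.1,0,0,-40,0,-0.1,0]'
python3 - <<'E'
from h import *
p,d,c=snap('wrist','w2');q,_,_=snap('scene','s2')
cv2.imwrite('pics/c2.png',np.hstack([cv2.resize(p[150:400,200:520],(480,375)),cv2.resize(q[165:235,270:350],(320,280),interpolation=2)[:375] if 0 else cv2.resize(q[165:235,280:340],(320,375),interpolation=2)]))
E
```

```text
time: 5.85
tool_pos: [0.5366, -0.0561, 0.1964]
tool_rot: [-3.142, 0.003, 2.974]
contact_force: [0.6, -0.0, 0.3]
opening: 0.0007
grip_force: 0.0
```

View pics/c2.png

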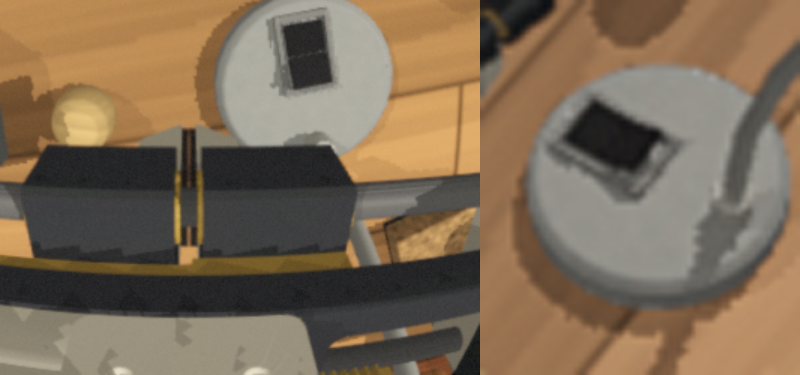

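The lamp rocker's near half (at about (305,40) in the left panel) now lies flat in its frame and the far half stands up, so the lamp is on. Next is the extractor.

```bash
python3 -m handwheel '[5,-35,0,0,0,5,-35,0,0,0,5,-35,0,0,0,5,-35,0,0,0,5,-35,0,0,0,5,-35,0,0.02,0,3,1,0,0,0,0,0,0,0,0]'
python3 -m handwheel '[0,0,-25,0,0,0,0,-30,0,0,0,0,-20,0,0,0,0,-5,0,0,0,0,0,0,0]'
python3 - <<'E'
from h import *
snap('wrist','w3')
E
```

```text
time: 6.75
tool_pos: [0.5692, -0.2649, 0.1946]
tool_rot: [3.141, -0.001, 2.994]
contact_force: [1.1, 0.3, -0.2]
opening: 0.0009
grip_force: 0.0
time: 7.25
tool_pos: [0.569, -0.2637, 0.1149]
tool_rot: [3.141, -0.001, 2.996]
contact_force: [0.1, -0.1, 0.4]
opening: 0.0005
grip_force: 0.0
```

View pics/w3.png

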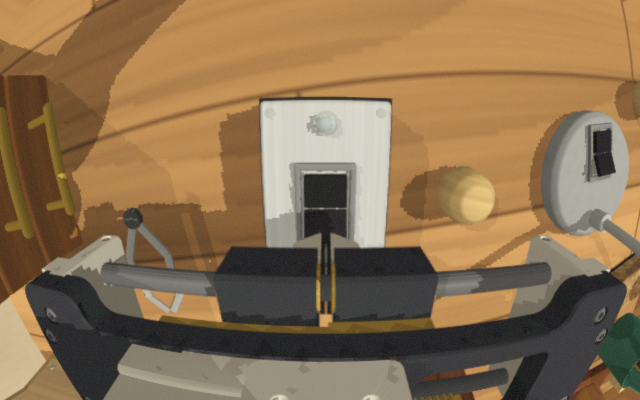

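The view shows the box straight and centred under the fingers, with the hinge line at (326,209) and the rocker's far edge at v≈171. The fingers are over the raised half.

Run:
```python
from h import *
for u,v,h in((326,209,.067),(326,171,.067),(302,209,.067),(350,209,.067),(295,165,.064),(355,165,.064)):print(wray('w3',u,v,h))
```

```text
[ 554.  -261.3]
[ 528.9 -257.6]
[ 551.7 -276.9]
[ 556.3 -245.6]
[ 522.6 -276.8]
[ 528.2 -238.6]
```

```bash
python3 -m handwheel '[-0.5,0.5,-8,0,0,0,0,-8,0,0,0,0,-6,0,0,0,0,0,0,0]'
python3 -m handwheel '[0,0,-2,0,0,0,0,-2,0,0,0,0,-2,0,0,0,0,0,0,0]'
python3 -m handwheel '[0,0,-2,0,0,0,0,-1,0,0,0,0,-1,0,0,0,0,0,0,0]'
python3 -m handwheel '[0,0,-1,0,0,0,0,0,0,0]'
```

```text
time: 7.7
tool_pos: [0.568, -0.2642, 0.0921]
tool_rot: [3.141, -0.002, 2.995]
contact_force: [0.3, 0.0, 0.8]
opening: 0.0003
grip_force: 0.0
time: 8.1
tool_pos: [0.569, -0.2647, 0.0875]
tool_rot: [-3.141, 0.001, 2.995]
contact_force: [1.2, -0.6, 2.3]
opening: 0.0006
grip_force: 0.7
time: 8.5
tool_pos: [0.5685, -0.2645, 0.0831]
tool_rot: [3.141, -0.0, 2.995]
contact_force: [0.5, -0.4, 1.4]
opening: 0.0004
grip_force: 0.7
time: 8.7
tool_pos: [0.5684, -0.2645, 0.082]
tool_rot: [3.141, -0.0, 2.995]
contact_force: [1.4, -0.5, 1.0]
opening: 0.0003
grip_force: 0.5
```

```bash
python3 -m handwheel '[0,0,-1,0,0,0,0,0,0,0]'
python3 -m handwheel '[0,0,-0.5,0,0,0,0,0,0,0]'
python3 -m handwheel '[0,0,-0.5,0,0,0,0,0,0,0]'
```

```text
time: 8.9
tool_pos: [0.5685, -0.2644, 0.0813]
tool_rot: [3.141, -0.0, 2.995]
contact_force: [0.2, 0.3, 2.5]
opening: 0.0004
grip_force: 1.4
time: 9.1
tool_pos: [0.5685, -0.2645, 0.0812]
tool_rot: [3.142, 0.0, 2.995]
contact_force: [-0.6, 1.0, 5.3]
opening: 0.0006
grip_force: 3.0
time: 9.3
tool_pos: [0.5685, -0.2645, 0.0812]
tool_rot: [-3.141, 0.0, 2.995]
contact_force: [-1.7, 1.5, 8.5]
opening: 0.0006
grip_force: 4.4
```

```bash
python3 -m handwheel '[0,0,5,0,0,0,0,15,0,0,0,0,30,0,0,0,0,40,0,0,0,0,40,0,0,-20,10,20,0,0,-20,30,0,0.03,0,-15,40,0,0.03,0]'
python3 - <<'E'
from h import *
p,d,c=snap('wrist','w4');q,_,_=snap('scene','s4')
cv2.imwrite('pics/c4.png',np.hstack([cv2.resize(p[120:400,100:460],(480,375)),cv2.resize(q[230:305,200:270],(320,375),interpolation=2)]))
E
```

```text
time: 10.1
tool_pos: [0.5124, -0.1848, 0.2305]
tool_rot: [-3.141, 0.0, 3.054]
contact_force: [0.7, -0.0, -0.7]
opening: 0.0009
grip_force: 0.0
```

View pics/c4.png

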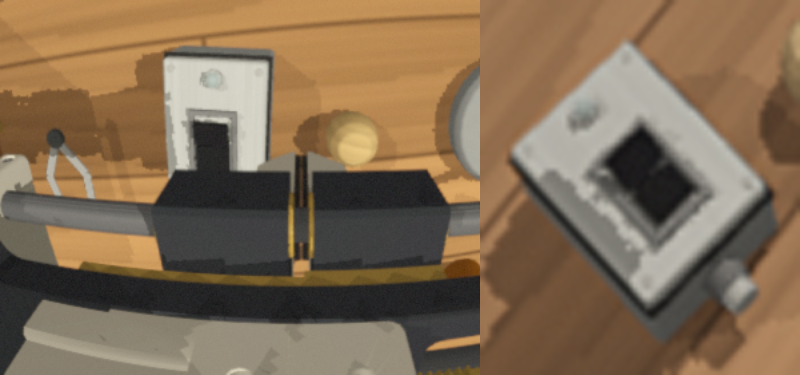

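The extractor rocker's gland-side half is now flat and its pilot-side half stands up, so the extractor is on. Next is the lathe start button.

```bash
python3 -m handwheel '[-1,38,0,0.028,0,-1,38,0,0.028,0,-1,38,0,0.028,0,-1,38,0,0.028,0,-1,38,0,0.028,0,-1,38,0,0.028,0,-1,38,0,0.028,0,-1,38,0,0.028,0]'
python3 -m handwheel '[-1,38,0,0.028,0,-1,38,0,0.028,0,-1,38,0,0.028,0,0,38,0,0.028,0,0,5,0,0,0,0,0,0,0,0,0,0,0,0,0]'
python3 -m handwheel '[0,0,-30,0,0,0,0,-35,0,0,0,0,-30,0,0,0,0,-15,0,0,0,0,-5,0,0,0,0,0,0,0]'
python3 - <<'E'
from h import *
snap('wrist','w5')
E
```

```text
time: 11.0
tool_pos: [0.5056, 0.1207, 0.23]
tool_rot: [-3.141, -0.0, -3.004]
contact_force: [0.1, -0.4, -0.4]
opening: 0.0005
grip_force: 0.0
time: 11.7
tool_pos: [0.5027, 0.2755, 0.2299]
tool_rot: [-3.141, -0.001, -2.893]
contact_force: [0.5, -0.1, -0.3]
opening: 0.0004
grip_force: 0.0
time: 12.3
tool_pos: [0.5028, 0.2754, 0.1151]
tool_rot: [-3.141, -0.001, -2.894]
contact_force: [0.2, -0.1, -0.4]
opening: 0.0006
grip_force: 0.0
```

View pics/w5.png

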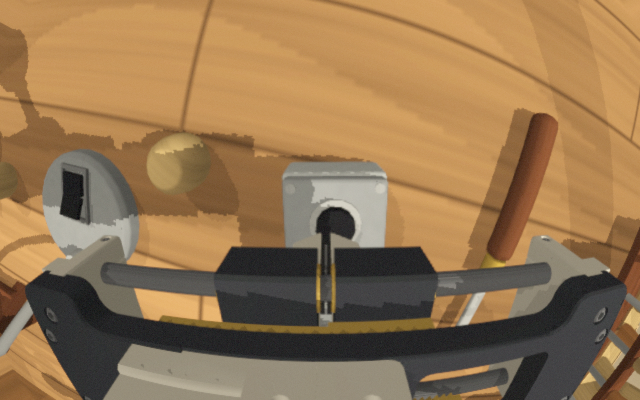

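The start button is at u≈316–356, centred at 336, with its near edge at v≈205. The finger gap is at 325, so I need a small sideways shift.

Run:
```python
from h import *
for u,v,h in((336,205,.072),(316,222,.072),(356,222,.072),(285,230,.06),(386,230,.06)):print(wray('w5',u,v,h))
p=np.load('pics/w5.npz')['p'].max(-1)
for v in range(196,236,4): print(v,''.join('%4d'%x for x in p[v,308:366:3]))
```

```text
[482.2 277.7]
[496.6 268.1]
[490.2 293.3]
[512.5 249.1]
[495.2 318.2]
196  138 139 186 190 191 191 190 190 190 189 189 189 190 190 190 189 190 188 187 189
200  137 144 188 188 147 143 141 169 183 186 186 191 178 188 189 189 187 187 187 189
204  137 139 137 136 170 207 211 196 210 213 212 213 214 211 197 184 188 187 188 186
208  142 136 137 155 160 156 119  39  30  26  25  53 158 211 214 213 180 188 187 186
212  139 131 153 154 136  27  27  37  46  47  41  43  29  26 172 209 210 187 188 186
216  138 150 157 141  33  29  32  41  44  44  43  42  47  40  41 186 212 201 189 188
220  134 157 157  57  36  30  22  42  42  46  49  46  48  46  47  57 203 210 185 187
224  140 152 153  40  29  32  37  41  41  46  50  42  46  45  43  51 190 206 184 185
228  133 155 146  31  34  33  26  31  46  39  44  44  45  43  48  43 186 206 183 187
232  135 151 147  51  66  34  36  47  71  51  44  43  41  45  38  52 191 187 183 186
```

```bash
python3 -m handwheel '[-3,4,-8,0,0,0,0,-8,0,0,0,0,-6,0,0,0,0,-3,0,0,0,0,0,0,0]'
python3 -m handwheel '[0,0,-2,0,0,0,0,-2,0,0,0,0,0,0,0]'
python3 -m handwheel '[0,0,-2,0,0,0,0,-1,0,0,0,0,0,0,0]'
```

```text
time: 12.85
tool_pos: [0.4993, 0.2805, 0.0897]
tool_rot: [-3.142, -0.001, -2.892]
contact_force: [-0.1, -0.5, 1.2]
opening: 0.0005
grip_force: 0.0
time: 13.15
tool_pos: [0.4997, 0.2806, 0.0863]
tool_rot: [3.141, 0.0, -2.892]
contact_force: [-0.8, -0.2, 1.7]
opening: 0.0004
grip_force: 0.7
time: 13.45
tool_pos: [0.4998, 0.2806, 0.0835]
tool_rot: [3.141, 0.001, -2.892]
contact_force: [-0.1, 0.6, 1.7]
opening: 0.0005
grip_force: 1.6
```

```bash
python3 -m handwheel '[0,0,-1,0,0,0,0,-1,0,0,0,0,0,0,0]'
python3 -m handwheel '[0,0,-1,0,0,0,0,0,0,0]'
python3 -m handwheel '[0,0,-0.5,0,0,0,0,0,0,0,0,0,0,0,0]'
```

```text
time: 13.75
tool_pos: [0.4998, 0.2806, 0.0814]
tool_rot: [3.141, 0.001, -2.892]
contact_force: [0.5, 0.2, 4.7]
opening: 0.0003
grip_force: 2.4
time: 13.95
tool_pos: [0.4998, 0.2806, 0.0812]
tool_rot: [3.141, 0.001, -2.892]
contact_force: [-2.8, -1.5, 11.2]
opening: 0.0003
grip_force: 5.0
time: 14.25
tool_pos: [0.4998, 0.2806, 0.0811]
tool_rot: [3.141, 0.001, -2.892]
contact_force: [-3.2, -1.1, 13.7]
opening: 0.0005
grip_force: 6.6
```

The button is fully in: a hard stop at 67 mm with a jump in force. I'll release it and check everything.

```bash
python3 -m handwheel '[0,0,3,0,0,0,0,10,0,0,0,0,30,0,0,0,0,40,0,0,0,0,40,0,0,-20,10,20,0,0,-30,20,0,0,0,-30,20,0,0,0]'
python3 -m handwheel '[-30,20,0,0,0,-30,20,0,0,0,0,0,0,0,0,0,0,0,0,0]'
python3 - <<'E'
from h import *
p,_,_=snap('top','t6');q,_,_=snap('scene','s6')
P,_=pts('scene0');Q,_=pts('s6')
d=np.abs(P-Q)[...,2];print((d[90:310,200:400]>.008).sum())
cv2.imwrite('pics/c6.png',np.hstack([cv2.resize(q[60:380,170:440],(450,533)),cv2.resize(p[160:250,170:430],(350,121)).repeat(1,0) if 0 else cv2.copyMakeBorder(cv2.resize(p[160:260,170:430],(350,135)),0,398,0,0,0)]))
E
```

```text
time: 15.05
tool_pos: [0.4188, 0.3307, 0.2235]
tool_rot: [3.141, 0.001, -2.894]
contact_force: [-1.0, 0.1, -0.2]
opening: 0.0004
grip_force: 0.0
time: 15.45
tool_pos: [0.3591, 0.3707, 0.2228]
tool_rot: [-3.141, -0.0, -2.89]
contact_force: [0.6, -0.3, -0.5]
opening: 0.0002
grip_force: 0.0
1455
```

View pics/c6.png

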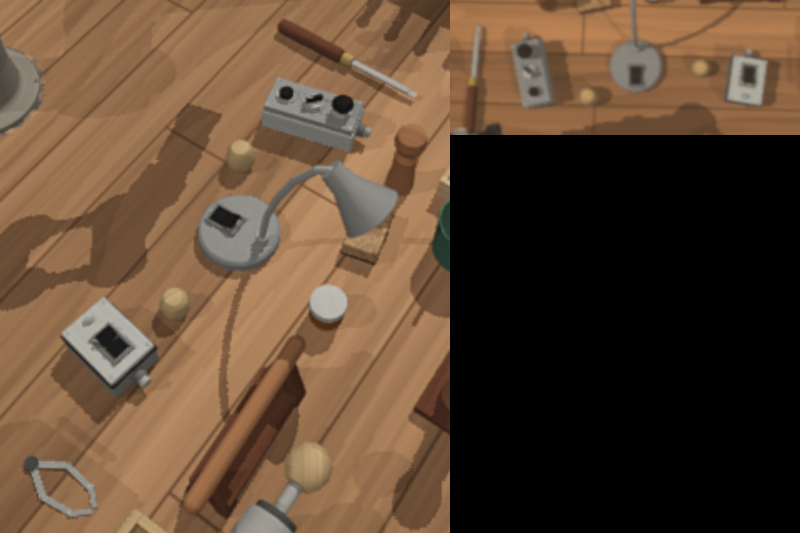

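The final view shows both rockers tipped, the start button out again, the loose things where they stood and the arm clear of everything.

```bash
python3 -c "
from cell import robot
print(robot.hand_in())"
```

```text
the job is handed in; nothing more can be done
None
```

The job is handed in: I switched on the lamp, then the extractor, then pressed the lathe start button fully in and let it come back out, at up to about 14 N; the stop button wasn't touched, and the loose things look undisturbed.

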